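# Seat the plate lid, try the incubator cover, free its catch and hold the cover open

## Task

The filled microplate is about to go into the bench incubator: without pushing it about, press the raised end of its clear lid down until the lid is seated flush. Then, before you touch the slide catch, tug the incubator's cover up by its bar handle to learn whether the catch has it (do not wrench it), and if it is caught, slide the catch clear. Raise the cover to 60 degrees or more and finish while still holding it up, as it falls shut if let go and I need it open to load the plate; do not knock or push the other things on the bench.

Things in the scene. Friction and masses are not known exactly. Their poses are not given: they have to be found in the camera images.
- incubator: White bench-top plate incubator, fixed: housing 190 mm deep (own x), 270 wide (own y), 85 high; closed cover on it up to 113 mm. Origin: centre of its underside, own z up. Its front face, with bar handle and slide catch, looks along its own -x (to the robot, turned up to 20 degrees). The display is on the +y part of the front, the catch on the -y part.
- cover (a joint): Angle in rad of the incubator's hinged cover (white frame, clear window, about 0.5 kg, 2 to 4 N to lift at the bar): 0 closed, grows as the front edge rises, stop at 1.35. It falls shut if let go. While the catch holds it, it has only about 0.02 rad of play (4.5 mm at the front), then stops hard against the bolt. A tug of 10 to 15 N is ample to tell.
- cover_bar (a point): Middle of the cover's steel bar handle, on the bar's centre line. The bar is 10 mm thick, runs along the incubator's y, straight for 72 mm, and stands 42 mm in front of the front face (37 mm clear gap behind it); with the cover closed it is 99 mm above the bench. It moves with the cover on a circle of 232 mm about the hinge line.
- cover_hinge (a point): Middle of the cover's hinge line, at the top back edge of the housing (85 mm up); the line runs along the incubator's y. With the cover closed the bar is 232 mm in front of it (own -x) and 14 mm above it.
- catch_knob (a point): Middle of the slide catch's steel knob, 13.6 mm thick, 15 mm long, on a thin neck pointing forward: 33.5 mm before the front face, 73 mm up. It slides along the incubator's y (1.5 N of friction) and stays where left, anywhere from 88 mm (caught) to 110 mm (fully withdrawn) on the -y side of the incubator's middle; past 99 mm the bolt is clear of the cover's hook. Slides easily with the cover down.
- plate: White 96-well microplate with a clear push-on lid, 86 x 128 mm (own x and y), lying loose on the bench, 0.2 kg; origin at the centre of its underside, own z up. Seated, the lid's top is 18 mm above the bench.
- plate_lid (a joint): Angle in rad by which the plate's lid is up at the plate's own +y end, the short end nearer the incubator (its -y end is clipped): 0 is fully seated and flush, the start is 0.04 to 0.08 (5 to 10 mm high at that end). It is a stiff friction fit: about 3 N at that end pushes it down, it stays where it is left, and stops hard when seated.
- plate_lid_end (a point): Point on the top face of the plate's lid, on its centre line, 20 mm in from the edge of its raised (+y) end.
- reagent_carton: Small standing white carton, 32 x 46 x 62 mm, loose; origin under its centre. Leave it alone.
- tube50: Standing 50 ml tube with a blue cap, 34 mm in diameter, 113 mm high, loose; origin under its centre. Leave it alone.
- reservoir: Open white reagent trough, 74 x 150 x 27 mm, loose on the bench; origin under its centre. Leave it alone.

How it is judged (in metres and radians):
On the way, in this order (a step that is already met when the one before it is completed fails the run):
1. the plate's lid is pressed down flush (value of joint plate_lid below 0.008 rad), for 0.2 s.
2. the cover is tugged up, against the catch or free, before the catch is touched (value of joint cover above 0.012 rad and distance of catch_knob from where it was at the start of the episode below 0.003 m), for 0.1 s.
3. the cover is free and raised (value of joint cover above 0.5 rad), for 0.1 s.
At the end, for the whole second after the job is handed in: the cover stands still at more than 1.0 rad, held there by the fingers (over 1 N of contact); the plate's lid is within 0.008 rad (1 mm) of flush and the plate within 30 mm of where it stood (value of joint cover above 1 rad and velocity of joint cover between -0.1 and 0.1 rad/s and contact force between the fingers and cover above 1 N and value of joint plate_lid below 0.008 rad and distance of plate from where it was at the start of the episode below 0.03 m); the arm keeps its last pose, push and grip.
It fails at once if the cover is wrenched against its catch (over 45 N on the bolt) (contact force between cover and catch above 45 N).
It fails at once if the carton, tube or trough is pushed more than 30 mm or knocked over (distance of any of reagent_carton, tube50, reservoir from where it was at the start of the episode above 0.03 m or angle between any of tube50, reagent_carton's own z axis and vertical above 0.5 rad).
It also fails if it takes over 72 s, if anything falls off the work surface, if the arm or the gripper's body presses on something with over 40 N, if the wrist force passes 120 N, or if a joint passes its speed limit or range.

## Robot

A 7-joint arm with a two-finger parallel gripper is mounted at the origin on a cart in front of the work surface, level with it; the furniture and walls round the work are solid. World frame = base frame: x ahead of the robot, y to its left, z up, the work surface at z = 0. Lengths are in m, angles in degrees, forces in N, time in s.
With the tool pointing down it reaches from about 0.425 to 0.875 m from the base axis. Payload 4.7 kg.
Tool frame: the origin (TCP) lies at the very end of the fingers, on their centre line; the grasp point (between the pads) lies env.grip_point_offset behind it (env.grip_point_offset is the distance from the TCP to the grasp point, in m); z points along the fingers, y is the direction in which the jaws open and shut (so a half turn about z gives the same grasp; the last joint's range is limited). The gripper opens to 87 mm and grips with 3 to 60 N. Pads are 19 mm wide; open, the fingers measure 117 mm over their backs; the gripper's body (75 mm by 190 mm) begins 51 mm behind the grasp point.
Start: joints at [-64.108, 18.392, -4.016, 83.108, 1.295, 78.541, -3.26], TCP at [0.276, 0.589, 0.223] pointing down, gripper open.
Joint ranges: [-163.93, 163.93], [-17.29, 119.83], [-79.2, 71.16], [3.27, 140.29], [-89.18, 269.18], [5.43, 117.66], [-154.24, 154.24]. Speed limits (degrees/s): [147.25, 147.25, 180, 180, 180, 180, 180].

## Interface

Orientations are given as [roll, pitch, yaw] about the fixed x, y, z axes, in that order (R = Rz(yaw) Ry(pitch) Rx(roll)).
In Python, from cell import env gives the robot as it stands.
- The arm moves only by the tool send_rows, never from a script. Its argument "plan" is a list of rows, each a list of 7 numbers: the finger opening in mm, from 0 to 87, then the shift along the tool's x, y, z in mm, then the turn, a rotation vector about the tool's x, y, z in rad. A call has 1 to 12 rows; each row shifts and turns the commanded pose from where the row before left it, along the tool's axes as they then stand; what a row does not reach is not made up. A row lasts 1/10 s, in which the tool goes at most 50 mm and 8.59 degrees, less where a joint would pass 70% of its speed; a pose out of reach is approached as far as the arm can. A call is refused whole if a number of a shift passes 50 or a number of a turn 0.15, either way. A call with a gripper value outside its range is refused whole. The fingers move at their own pace and stop on an object; "grip_force" is the grip in N (left out, the last holds). Time passes only in rows, so rows that do not move let the fingers close. It gives the time, the measured TCP pose, the force and the opening at its end, in the units of the state.
- env.get_obs(): the state, without advancing time (a new reading comes with each control period).
- env.read_camera(name): name is "scene" or "top" or "wrist"; returns the picture (384x512x3 uint8, red, green, blue); there is no depth.
- env.get_calibration(name): a dict with "fx", "fy", "cx", "cy" (pixels), "extrinsics" (4x4, takes a point from camera to world coordinates). Camera axes: x right, y down, z forward; pixel columns grow to the right and rows downward; lengths in m; the calibration is good to about 2 mm. A picture is of the moment at which its call begins: read the wrist's pose just before it. get_calibration takes no time and is no camera call; for the wrist camera it gives the pose at the moment of the call.
- env.sign_off(): hands the job in, once; it reports no verdict.
Trained networks look in the newest picture that a camera, given by its name, has taken for a name from the list of things; names that differ only in an ending like _2 or _b are one class to them, and where a whole thing is asked for, a point or a joint stands for the part that bears it (a point fixed in the world has none). Each returns a list of dicts, best first, with "confidence" (0 to 1); they miss things now and then, are a little off and sometimes report something else, mostly with a low value. They report only what shows in the picture. A call takes as long as a camera call.
- env.regions_of(camera, query): "region" (384x512 bool, what is visible of it) and "rect" ([left, top, right, bottom] in pixels, round what is visible of it).
The state is a dict: "time_s": time; "qpos": joint angles; "joint_velocities": joint speeds; "effort": joint torques, N m; "tool_pos": TCP position; "tool_rot": TCP orientation; "force": force on the tool from outside, world axes, zero at the start; "wrist_torque": the same for the moment, N m; "grip_width": finger opening in m.
Only numpy, scipy, OpenCV 4.12 (cv2) and the standard library are available. Lean on these libraries where they do the work, as an engineer would, in place of code of your own. Each camera call takes 0.05 s, during which the arm holds its last target. There are 200 camera calls.

## Working session

There is one attempt and no reset: what is moved stays moved. The work goes in short steps, Python scripts to look and compute and a tool call to move; the robot and the scene stay as the last step left them, time stands still between calls to the robot, and variables do not carry over. Pictures are saved under pics/ and viewed, about 8 in all and at most 12, crops included, and the job is handed in when it is done.

Besides the shell and the picture viewer there is one more tool, called as name(argument=value, ...), one argument or row to a line, values as JSON. send_rows: Moves the arm, as the interface text tells. Its arguments: {"type":"object","properties":{"plan":{"type":"array"},"grip_force":{"type":"number"}},"required":["plan"]}

```bash
mkdir -p pics; ls; python3 - <<'E'
from cell import env
import cv2,numpy as np
o=env.get_obs(); print({k:np.round(v,3) for k,v in o.items()}, env.grip_point_offset)
ims=[]
for c in ["scene","top"]:
    im=env.read_camera(c); cv2.imwrite(f"pics/{c}0.png",im[:,:,::-1])
    k=env.get_calibration(c); print(c,k["fx"],k["cx"],k["cy"],np.round(k["extrinsics"],3).tolist())
    for q in ["incubator","cover","cover_bar","catch_knob","plate","plate_lid","reagent_carton","tube50","reservoir"]:
        for r in env.regions_of(c,q)[:2]:
            ys,xs=np.nonzero(r["region"]); print(q,round(r["confidence"],2),np.round(r["rect"]).tolist(),xs.mean().round(1),ys.mean().round(1),len(xs))
E
```

```text
pics
{'time_s': np.float64(0.0), 'qpos': array([-64.108,  18.438,  -4.016,  83.174,   1.296,  78.542,  -3.258]), 'joint_velocities': array([ 0.013,  0.058, -0.043, -0.127,  0.005, -0.047,  0.024]), 'effort': array([-0.0000e+00, -4.9128e+01, -4.0400e-01, -3.1253e+01, -6.4000e-02,
        4.4000e-02,  0.0000e+00]), 'tool_pos': array([0.275, 0.588, 0.221]), 'tool_rot': array([-1.79891e+02,  7.00000e-03,  1.54921e+02]), 'force': array([ 1.123, -0.528, -1.146]), 'wrist_torque': array([-0.026, -0.001, -0.016]), 'grip_width': np.float64(0.087)} 0.0187
scene 376.85293654704344 257.21077112845825 188.84481828979222 [[0.62, -0.557, 0.552, 0.025], [-0.784, -0.446, 0.431, -0.598], [0.006, -0.701, -0.713, 0.819], [0.0, 0.0, 0.0, 1.0]]
incubator 0.82 [149.0, 124.0, 257.0, 204.0] 205.2 162.3 6327
cover 0.61 [150.0, 123.0, 260.0, 195.0] 204.2 154.8 4715
cover_bar 0.57 [154.0, 122.0, 260.0, 190.0] 204.6 154.6 4547
catch_knob 0.41 [217.0, 187.0, 233.0, 199.0] 220.3 192.1 84
plate 0.88 [243.0, 220.0, 296.0, 268.0] 268.8 240.5 1511
plate_lid 0.93 [241.0, 214.0, 296.0, 267.0] 270.0 239.9 1543
reagent_car
[... 312 characters left out ...]
0.988, 1.172], [0.0, 0.0, 0.0, 1.0]]
incubator 0.82 [133.0, 148.0, 240.0, 240.0] 186.4 195.3 6410
cover 0.73 [136.0, 149.0, 237.0, 241.0] 185.3 193.6 5905
cover_bar 0.6 [133.0, 150.0, 238.0, 243.0] 185.6 193.5 5891
catch_knob 0.43 [133.0, 148.0, 241.0, 245.0] 186.5 195.5 6476
plate 0.84 [261.0, 206.0, 311.0, 239.0] 286.2 221.9 1134
plate_lid 0.82 [266.0, 203.0, 309.0, 239.0] 286.3 221.9 1174
reagent_carton 0.54 [262.0, 204.0, 310.0, 239.0] 286.2 221.9 1187
reagent_carton 0.53 [250.0, 146.0, 264.0, 164.0] 256.9 154.2 196
tube50 0.45 [284.0, 150.0, 301.0, 168.0] 291.4 157.2 141
tube50 0.23 [136.0, 148.0, 238.0, 242.0] 186.9 195.1 6396
reservoir 0.6 [346.0, 233.0, 398.0, 255.0] 370.7 242.6 1142
```

```bash
python3 - <<'E'
import cv2,numpy as np
s=cv2.imread("pics/scene0.png");t=cv2.imread("pics/top0.png")
a=cv2.resize(s[110:290,130:350],None,fx=3.4,fy=3.4,interpolation=cv2.INTER_CUBIC)
b=cv2.resize(t[130:270,120:330],None,fx=3.7,fy=3.7,interpolation=cv2.INTER_CUBIC)
cv2.imwrite("pics/a.png",a[:600]);cv2.imwrite("pics/b.png",b[:600])
E
```

```text
(no output)
```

View pics/a.png

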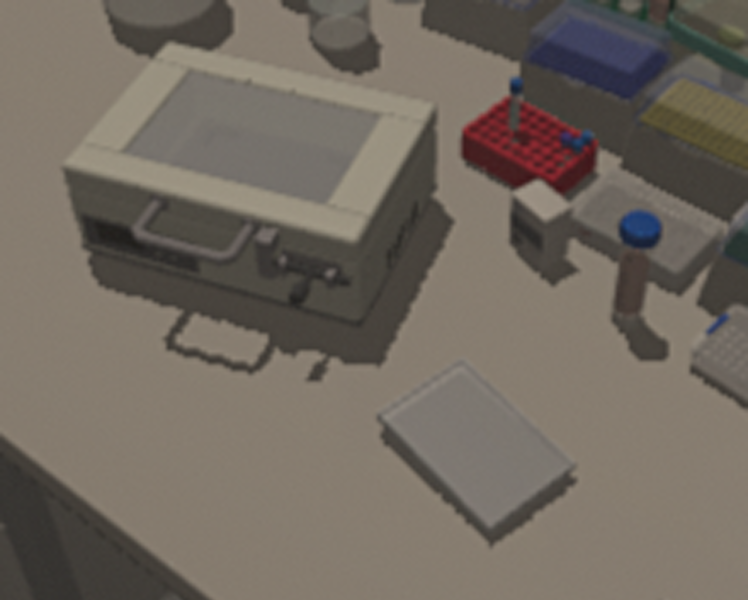

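View pics/b.png

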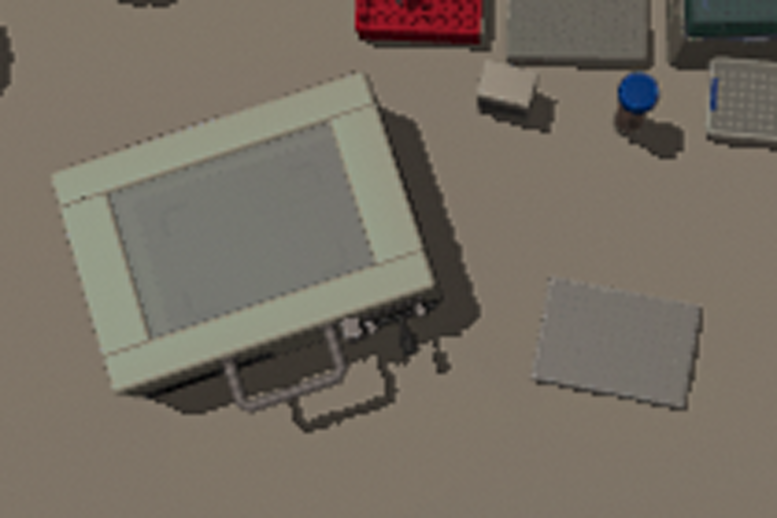

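Both views agree. Top crop: cover corners (53,175), (362,72), (436,287), (114,390); handle bar about (293,393); dark knob (408,345); plate corners (552,280), (701,307), (686,408), (536,381). In the scene crop the knob is at (300,292). Next I'll fit the poses.

```bash
cat > h.py <<'E'
from cell import env
import numpy as np
from scipy.spatial.transform import Rotation as R
def proj(c,P,k=None):
    k=k or env.get_calibration(c); T=np.linalg.inv(k["extrinsics"]); p=np.atleast_2d(P)@T[:3,:3].T+T[:3,3]
    return np.c_[k["fx"]*p[:,0]/p[:,2]+k["cx"],k["fy"]*p[:,1]/p[:,2]+k["cy"]]
def back(c,uv,z,k=None):
    k=k or env.get_calibration(c); E=k["extrinsics"]
    d=E[:3,:3]@np.array([(uv[0]-k["cx"])/k["fx"],(uv[1]-k["cy"])/k["fy"],1]); return E[:3,3]+d*(z-E[2,3])/d[2]
def place(x,y,a,P): c,s=np.cos(a),np.sin(a); P=np.atleast_2d(P); return np.c_[x+c*P[:,0]-s*P[:,1],y+s*P[:,0]+c*P[:,1],P[:,2]]
E
python3 - <<'E'
from h import *
from scipy.optimize import least_squares
t=lambda L:np.array(L)/3.7+[120,130]
s=lambda L:np.array(L)/3.4+[130,110]
# order: back-left(+x,+y), back-right, front-right, front-left
P=np.array([[.095,.135,.113],[.095,-.135,.113],[-.095,-.135,.113],[-.095,.135,.113],[-.1285,-.088,.073],[-.137,0,.099]])
T=t([(53,175),(362,72),(436,287),(114,390),(408,345),(293,393)]);S=s([(168,43),(437,105),(360,240),(66,168),(300,292),(194,247)])
f=lambda p:np.r_[(proj("top",place(*p,P))-T).ravel(),(proj("scene",place(*p,P))-S).ravel()]
r=least_squares(f,[.5,.05,.2],loss="soft_l1");print("inc",r.x.round(4),np.degrees(r.x[2]).round(2));print(f(r.x).reshape(-1,2).round(1).tolist())
for n,q in dict(bar=[-.137,0,.099],knob=[-.1285,-.088,.073],hinge=[.095,0,.085]).items(): print(n,place(*r.x,q).round(4))
# plate: +y end nearer incubator = left in top
def Q(th): 
    q=[]
    for x,y in [(.043,.064),(.043,-.064),(-.043,-.064),(-.043,.064)]: q.append([x,y,.018+(y+.064)*th])
    return np.array(q)
T2=t([(552,280),(701,307),(686,408),(536,381)]);S2=s([(462,362),(574,467),(492,533),(379,418)])
g=lambda p:np.r_[(proj("top",place(*p[:3],Q(p[3])))-T2).ravel(),(proj("scene",place(*p[:3],Q(p[3])))-S2).ravel()]
r=least_squares(g,[.4,-.2,0.,.06]);print("plate",r.x.round(4),np.degrees(r.x[2]));print(g(r.x).reshape(-1,2).round(1).tolist())
print("end",place(*r.x[:3],[0,.044,.018]))
for n,uv,z in [("tube",(638/3.7+120,93/3.7+130),.113),("carton",(508/3.7+120,82/3.7+130),.06)]: print(n,back("top",uv,z).round(3))
E
```

```text
inc [0.605  0.0492 0.3316] 19.0
[[-1.0, -0.5], [1.2, -1.7], [1.5, -0.9], [0.8, 1.7], [-1.4, 0.5], [1.6, -0.6], [-0.2, -0.9], [1.0, -1.2], [0.4, 0.6], [-1.6, -0.6], [-2.0, -0.2], [-2.6, 0.7]]
bar [[0.4755 0.0046 0.099 ]]
knob [[ 0.5122 -0.0759  0.073 ]]
hinge [[0.6949 0.0801 0.085 ]]
plate [ 0.5165 -0.2578 -0.1809  0.0585] -10.367532768122137
[[0.8, 0.7], [-0.1, 0.7], [-0.2, 0.1], [0.5, 0.1], [-0.1, 0.0], [0.1, -0.4], [-0.0, -1.1], [0.2, -0.1]]
end [[ 0.5244156  -0.21449996  0.018     ]]
tube [ 0.715 -0.269  0.113]
carton [ 0.739 -0.163  0.06 ]
```

send_rows(
  plan=[
    [87,0,0,0,0,0,0.1336],
    [87,0,0,0,0,0,0.1336],
    [87,0,0,0,0,0,0.1336],
    [87,0,0,0,0,0,0.1336],
    [87,0,0,0,0,0,0.1336],
    [87,0,0,0,0,0,0.1336],
    [60,-44,8.5,-5,0,0,0],
    [60,-44,8.5,-5,0,0,0],
    [60,-44,8.5,-5,0,0,0],
    [60,-44,8.5,-5,0,0,0],
    [60,-44,8.5,-5,0,0,0],
    [60,-44,8.5,-5,0,0,0],
  ],
)

```text
time_s: 2.2
tool_pos: [0.4104, 0.354, 0.253]
tool_rot: [180.0, -0.0, 109.0]
force: [1.2, 0.3, 0.1]
grip_width: 0.0608
```

send_rows(
  plan=[
    [40,-44,8.5,-10,0,0,0],
    [40,-44,8.5,-10,0,0,0],
    [40,-44,8.5,-10,0,0,0],
    [40,-44,0,-10,0,0,0],
    [40,-44,-2,0,0,0,0],
    [40,-20,-10,0,0,0,0],
    [40,0,0,0,0,0,0],
    [40,0,0,0,0,0,0],
  ],
)

```text
time_s: 3.0
tool_pos: [0.5005, 0.1333, 0.2928]
tool_rot: [180.0, -0.1, 109.0]
force: [-0.1, 0.5, 0.2]
grip_width: 0.0397
```

```bash
python3 - <<'E'
from h import *
import cv2
o=env.get_obs();print(o["time_s"],o["tool_pos"],o["tool_rot"],o["qpos"].round(1),o["force"])
k=env.get_calibration("wrist");im=env.read_camera("wrist");cv2.imwrite("pics/w1.png",cv2.resize(im[:,:,::-1],None,fx=1.5,fy=1.5))
print(k["extrinsics"].round(3).tolist(),k["fx"],k["cx"],k["cy"])
print(proj("wrist",[[.4755,.0046,.099],[.5122,-.0759,.073],[.6949,.0801,.085],[.524,-.2145,.018]],k))
np.savez("w1.npz",E=k["extrinsics"],i=[k["fx"],k["fy"],k["cx"],k["cy"]])
for q in ["cover_bar","catch_knob","incubator","cover"]:
    for r in env.regions_of("wrist",q)[:2]: print(q,round(r["confidence"],2),r["rect"])
E
```

```text
3.0 [0.5005178  0.13332555 0.29281767] [ 1.79955167e+02 -5.95806773e-02  1.08952640e+02] [-40.1   0.1  22.5  96.1  -0.1  83.7   1.3] [-0.06121219  0.46772646  0.23670978]
[[0.946, 0.314, 0.084, 0.477], [0.325, -0.914, -0.243, 0.199], [0.001, 0.257, -0.966, 0.454], [0.0, 0.0, 0.0, 1.0]] 336.32159851234644 250.37912854024538 192.8862647807682
[[194.43857982 266.83250877]
 [207.09346297 318.93278487]
 [389.34969297 261.17894949]
 [192.65631487 372.20643779]]
cover_bar 0.61 [205.3, 146.6, 412.9, 312.1]
incubator 0.77 [200.8, 139.3, 413.9, 316.4]
cover 0.72 [206.5, 138.9, 412.7, 312.2]
cover 0.67 [204.4, 145.8, 412.6, 316.8]
```

View pics/w1.png

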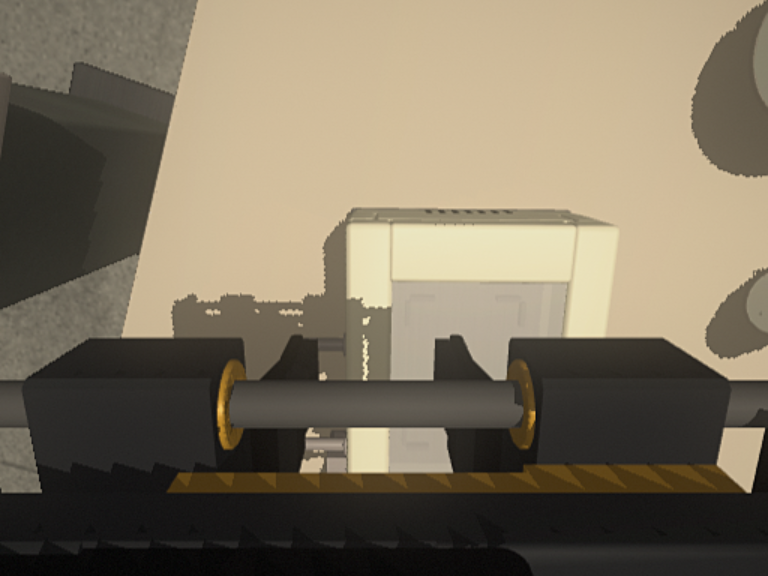

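The wrist view shows only the +y half: the front edge is a vertical line at column 347, corner at (347,222), so the yaw matches. The bar is hidden by the finger, so I'll look from the -y side on the way to the plate.

send_rows(
  plan=[
    [0,-44,-11,-6,0,0,0],
    [0,-44,-11,-6,0,0,0],
    [0,-44,-11,-6,0,0,0],
    [0,-44,-11,-6,0,0,0],
    [0,-44,-11,-6,0,0,0],
    [0,-44,-11,-6,0,0,0],
    [0,0,0,0,0,0,0],
    [0,0,0,0,0,0,0],
  ],
)

```text
time_s: 4.05
tool_pos: [0.5242, -0.1384, 0.3285]
tool_rot: [180.0, -0.0, 108.9]
force: [0.6, 1.1, -1.0]
grip_width: 0.0002
```

```bash
python3 - <<'E'
from h import *
import cv2
o=env.get_obs();print(o["time_s"],o["tool_pos"],o["tool_rot"],o["qpos"].round(1),o["force"])
k=env.get_calibration("wrist");im=env.read_camera("wrist");cv2.imwrite("pics/w2.png",cv2.resize(im[:,:,::-1],None,fx=1.5,fy=1.5,interpolation=cv2.INTER_CUBIC))
print(proj("wrist",[[.4755,.0046,.099],[.5122,-.0759,.073],[.524,-.2145,.018]],k)*1.5)
np.savez("w2.npz",E=k["extrinsics"],i=[k["fx"],k["fy"],k["cx"],k["cy"]])
for q in ["cover_bar","catch_knob","plate_lid"]:
    for r in env.regions_of("wrist",q)[:2]: print(q,round(r["confidence"],2),np.array(r["rect"])*1.5)
E
```

```text
4.05 [ 0.52418792 -0.13843255  0.32854941] [ 1.79996035e+02 -2.49357374e-03  1.08886208e+02] [-24.6   3.1  38.6  89.8  -1.9  87.8  32.9] [ 0.64836469  1.12267231 -1.02791591]
[[376.76812952  35.88533449]
 [387.4362793  163.49339652]
 [350.82512231 304.9306505 ]]
cover_bar 0.58 [3.7125e+02 6.0000e-01 7.1985e+02 2.2335e+02]
catch_knob 0.61 [378.75 127.05 425.85 211.95]
plate_lid 0.92 [284.55 260.1  411.6  334.95]
```

View pics/w2.png

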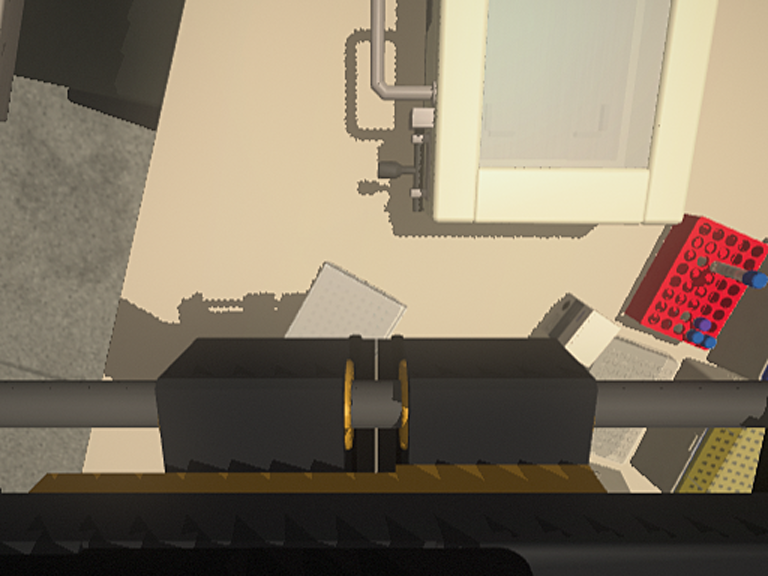

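The knob is at (388,170), 6 px (about 4 mm) further along -y than predicted. The bar runs along column 378 and the front -y corner is at (434,221). The plate's raised-end corners are (325,262) and (407,307). I'll refine the fit with these points.

```bash
python3 - <<'E'
from h import *
from scipy.optimize import least_squares
def K(f): d=np.load(f); return dict(extrinsics=d["E"],fx=d["i"][0],fy=d["i"][1],cx=d["i"][2],cy=d["i"][3])
k1,k2=K("w1.npz"),K("w2.npz")
A=np.array([[-.095,.135,.113],[.095,.135,.113]]);a=np.array([(347,222),(617,226)])/1.5
B=np.array([[-.1285,-.088,.073],[-.095,-.135,.113],[.095,-.135,.113],[-.137,-.02,.099],[-.137,-.035,.099]]);b=np.array([(388,170),(434,221),(684,222),(378,40),(378,75)])/1.5
def f(p):
    e1=proj("",place(*p,A),k1)-a; e2=proj("",place(*p,B),k2)-b; e2[3:,1]=0; return np.r_[e1.ravel(),e2.ravel()]
r=least_squares(f,[.605,.049,.33]);print(r.x,np.degrees(r.x[2]));print(f(r.x).reshape(-1,2).round(1).tolist())
for n,q in dict(bar=[-.137,0,.099],knob=[-.1285,-.088,.073],hinge=[.095,0,.085]).items(): print(n,place(*r.x,q).round(4))
print("knob direct",back("",b[0],.073,k2),"post",back("",np.array([400,92])/1.5,.099,k2))
p=[.5165,-.2578,-.1809]
print(1.5*proj("",place(*p,[[.043,.064,.025],[-.043,.064,.025]]),k2), back("",np.array([366,284.5])/1.5,.025,k2), place(*p,[0,.064,0]))
E
```

```text
[0.60437452 0.0515011  0.33264214] 19.058990963400767
[[-3.7, 2.3], [3.2, -0.7], [-0.2, -6.3], [-0.3, 3.2], [2.3, 2.0], [-0.7, 0.0], [-0.6, 0.0]]
bar [[0.4749 0.0068 0.099 ]]
knob [[ 0.5117 -0.0736  0.073 ]]
hinge [[0.6942 0.0825 0.085 ]]
knob direct [ 0.51430334 -0.08055223  0.073     ] post [ 0.50353426 -0.02513644  0.099     ]
[[399.92726329 310.70054162]
 [320.96912536 268.17168961]] [ 0.53100026 -0.18843336  0.025     ] [[ 0.52801456 -0.19484434  0.        ]]
```

send_rows(
  plan=[
    [0,-34,-10.5,30,0,0,0],
    [0,-34,-10.5,30,0,0,0],
    [0,0,0,45,0,0,0],
    [0,0,0,45,0,0,0],
    [0,0,0,45,0,0,0],
    [0,0,0,45,0,0,0],
    [0,0,0,30,0,0,0],
    [0,0,0,15,0,0,0],
    [0,0,0,5,0,0,0],
    [0,0,0,0,0,0,0],
    [0,0,0,0,0,0,0],
  ],
)

```text
time_s: 5.35
tool_pos: [0.5278, -0.2094, 0.0403]
tool_rot: [179.8, 0.1, 109.0]
force: [-0.4, 0.2, 1.2]
grip_width: 0.0003
```

send_rows(
  plan=[
    [0,0,0,3,0,0,0],
    [0,0,0,3,0,0,0],
    [0,0,0,3,0,0,0],
    [0,0,0,2,0,0,0],
    [0,0,0,2,0,0,0],
    [0,0,0,2,0,0,0],
    [0,0,0,0,0,0,0],
    [0,0,0,0,0,0,0],
  ],
)

```text
time_s: 6.15
tool_pos: [0.5264, -0.2091, 0.0235]
tool_rot: [180.0, 0.0, 109.0]
force: [1.1, -0.5, 0.2]
grip_width: 0.0005
```

send_rows(
  plan=[
    [0,0,0,1.5,0,0,0],
    [0,0,0,1.5,0,0,0],
    [0,0,0,1,0,0,0],
    [0,0,0,0,0,0,0],
    [0,0,0,0,0,0,0],
  ],
)

```text
time_s: 6.65
tool_pos: [0.5264, -0.209, 0.0195]
tool_rot: [180.0, -0.0, 109.0]
force: [0.2, 0.6, 0.7]
grip_width: 0.0006
```

send_rows(
  plan=[
    [0,0,0,1,0,0,0],
    [0,0,0,1,0,0,0],
    [0,0,0,0,0,0,0],
    [0,0,0,0,0,0,0],
  ],
)

```text
time_s: 7.05
tool_pos: [0.5265, -0.2089, 0.0183]
tool_rot: [180.0, -0.0, 109.0]
force: [-0.6, 1.9, 7.8]
grip_width: 0.0006
```

send_rows(
  plan=[
    [0,0,0,1,0,0,0],
    [0,0,0,0.5,0,0,0],
    [0,0,0,0,0,0,0],
    [0,0,0,0,0,0,0],
    [0,0,0,0,0,0,0],
  ],
)

```text
time_s: 7.55
tool_pos: [0.5267, -0.209, 0.0179]
tool_rot: [179.9, -0.1, 109.0]
force: [-4.6, 3.8, 16.2]
grip_width: 0.0008
```

send_rows(
  plan=[
    [0,0,0,-10,0,0,0],
    [0,0,0,-40,0,0,0],
    [0,0,0,-45,0,0,0],
    [36,0,0,-45,0,0,0],
    [36,44,4.2,-40,0,0,0],
    [36,44,4.2,0,0,0,0],
    [36,44,4.2,0,0,0,0],
    [36,44,4.2,0,0,0,0],
    [36,44,4.2,0,0,0,0],
    [36,0,0,0,0,0,0],
    [36,0,0,0,0,0,0],
  ],
)

```text
time_s: 8.65
tool_pos: [0.4762, -0.0008, 0.1896]
tool_rot: [180.0, 0.0, 109.1]
force: [0.1, -0.5, 0.6]
grip_width: 0.036
```

```bash
python3 - <<'E'
from h import *
import cv2
o=env.get_obs();print(o["time_s"],o["tool_pos"],o["tool_rot"],o["force"],o["grip_width"])
s=env.read_camera("scene")
for q in ["plate","plate_lid"]:
  for c in ["scene","top"]:
    if q=="plate" and c=="top": env.read_camera("top")
    for r in env.regions_of(c,q)[:1]:
        ys,xs=np.nonzero(r["region"]); print(c,q,round(r["confidence"],2),r["rect"],xs.mean().round(1),ys.mean().round(1))
k=env.get_calibration("wrist");w=env.read_camera("wrist")
a=cv2.resize(s[110:290,130:350],None,fx=2.2,fy=2.2,interpolation=cv2.INTER_CUBIC)
b=w[150:384,100:400];b=cv2.resize(b,(300,396))
cv2.imwrite("pics/c.png",np.hstack([a,b])[:,:,::-1])
E
```

```text
8.65 [ 0.47620922 -0.00082434  0.18956719] [1.79981922e+02 3.73216715e-02 1.09121574e+02] [ 0.14558114 -0.54132203  0.63866948] 0.03596054997397264
scene plate 0.92 [244.4, 216.2, 296.8, 268.6] 269.9 241.0
top plate 0.64 [261.9, 204.3, 311.2, 239.5] 286.3 222.0
scene plate_lid 0.81 [241.5, 215.2, 296.2, 269.4] 270.1 241.0
top plate_lid 0.77 [264.1, 204.6, 308.0, 241.0] 286.4 221.8
```

View pics/c.png

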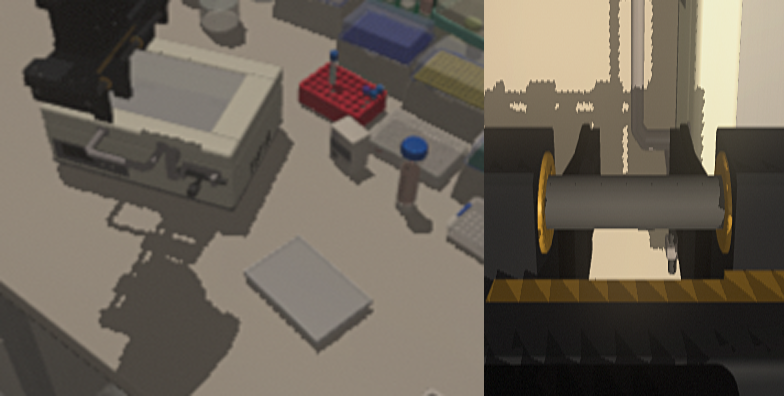

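The lid now looks flush and the plate hasn't moved. The wrist view shows the bar's -y bend at wrist pixel (254,233). I'll check that against the model.

```bash
python3 - <<'E'
from h import *
k=env.get_calibration("wrist")
for uv,z in [((254,233),.099),((251,190),.099),((251,165),.099),((288,305),.073)]:
    p=back("",uv,z,k); d=p[:2]-[.6044,.0515]; a=.3326; print(p.round(4),"own",(np.cos(a)*d[0]+np.sin(a)*d[1]).round(4),(-np.sin(a)*d[0]+np.cos(a)*d[1]).round(4))
t=env.get_obs()["tool_pos"];print(t,proj("",[t,[.4749,.0068,.099]],k))
E
```

```text
[ 0.4885 -0.0306  0.099 ] own -0.1364 -0.0398
[0.4747 0.0023 0.099 ] own -0.1387 -0.0042
[0.4683 0.0208 0.099 ] own -0.1386 0.0154
[ 0.5459 -0.0984  0.073 ] own -0.1042 -0.1226
[ 0.47645308 -0.00231492  0.18952921] [[251.63285695 242.86570482]
 [253.16155351 184.68954599]]
```

The bar agrees with the model. Shift 9 mm to its middle and go down to grasp height.

send_rows(
  plan=[
    [36,9,0,30,0,0,0],
    [36,0,0,30,0,0,0],
    [36,0,0,25,0,0,0],
    [36,0,0,15,0,0,0],
    [36,0,0,9,0,0,0],
    [36,0,0,0,0,0,0],
    [36,0,0,0,0,0,0],
  ],
)

```text
time_s: 9.7
tool_pos: [0.4739, 0.0071, 0.0812]
tool_rot: [179.9, 0.0, 109.0]
force: [0.5, 0.1, 0.6]
grip_width: 0.0362
```

send_rows(
  plan=[
    [0,0,0,0,0,0,0],
    [0,0,0,0,0,0,0],
    [0,0,0,0,0,0,0],
    [0,0,0,0,0,0,0],
    [0,0,0,0,0,0,0],
    [0,0,0,0,0,0,0],
  ],
  grip_force=20,
)

```text
time_s: 10.3
tool_pos: [0.4752, 0.0079, 0.0813]
tool_rot: [179.8, 0.0, 109.0]
force: [4.5, 1.3, -1.1]
grip_width: 0.0089
```

send_rows(
  plan=[
    [0,0,0,-1,0,0,0],
    [0,0,0,-1,0,0,0],
    [0,0,0,-1,0,0,0],
    [0,0,0,-1,0,0,0],
    [0,0,0,0,0,0,0],
    [0,0,0,0,0,0,0],
  ],
)

```text
time_s: 10.9
tool_pos: [0.4755, 0.008, 0.0853]
tool_rot: [179.7, 0.0, 109.0]
force: [5.3, 3.0, -2.3]
grip_width: 0.0094
```

send_rows(
  plan=[
    [0,0,0,-0.7,0,0,0],
    [0,0,0,-0.7,0,0,0],
    [0,0,0,0,0,0,0],
    [0,0,0,0,0,0,0],
  ],
)

```text
time_s: 11.3
tool_pos: [0.4755, 0.0081, 0.0865]
tool_rot: [179.7, 0.0, 109.0]
force: [6.6, 1.8, -4.8]
grip_width: 0.0093
```

send_rows(
  plan=[
    [0,0,0,-0.6,0,0,0],
    [0,0,0,0,0,0,0],
    [0,0,0,0,0,0,0],
  ],
)

```text
time_s: 11.6
tool_pos: [0.4755, 0.0081, 0.0868]
tool_rot: [179.7, 0.1, 109.0]
force: [7.8, 0.8, -7.2]
grip_width: 0.0093
```

send_rows(
  plan=[
    [0,0,0,-0.8,0,0,0],
    [0,0,0,0,0,0,0],
    [0,0,0,0,0,0,0],
  ],
)

```text
time_s: 11.9
tool_pos: [0.4756, 0.0081, 0.0871]
tool_rot: [179.7, 0.1, 109.0]
force: [9.9, 2.8, -11.1]
grip_width: 0.0088
```

Caught: the bar rose about 5 mm freely, then the force climbed to 11 N within 0.3 mm. Next I'll lower it, release, and move between the handle post and the knob.

send_rows(
  plan=[
    [0,0,0,3.5,0,0,0],
    [0,0,0,3.3,0,0,0],
    [36,0,0,0,0,0,0],
    [36,0,0,0,0,0,0],
    [36,0,0,0,0,0,0],
    [36,0,0,-25,0,0,0],
    [36,0,0,-25,0,0,0],
    [0,-35,1.5,-5,0,0,0],
    [0,-30,1,0,0,0,0],
    [0,0,0,0,0,0,0],
    [0,0,0,0,0,0,0],
    [0,0,0,0,0,0,0],
  ],
)

```text
time_s: 13.1
tool_pos: [0.4961, -0.0523, 0.1351]
tool_rot: [-179.9, -0.1, 109.1]
force: [-0.6, 0.4, -0.1]
grip_width: 0.005
```

```bash
cat >> h.py <<'E'
def own(p): d=np.array(p[:2])-[.6044,.0515]; a=.3326; return np.r_[np.cos(a)*d[0]+np.sin(a)*d[1],-np.sin(a)*d[0]+np.cos(a)*d[1],p[2]].round(4)
E
python3 - <<'E'
from h import *
import cv2
o=env.get_obs();print(o["time_s"],o["tool_pos"],own(o["tool_pos"]),o["force"],o["grip_width"])
s=env.read_camera("scene")
cv2.imwrite("pics/d.png",cv2.resize(s[110:230,130:280],None,fx=5,fy=5,interpolation=cv2.INTER_CUBIC)[:,:,::-1])
for r in env.regions_of("scene","catch_knob")[:2]: print(r["confidence"],r["rect"])
E
```

```text
13.1 [ 0.49608262 -0.05228134  0.13511372] [-0.1363 -0.0627  0.1351] [-0.55029008  0.3844845  -0.1111603 ] 0.004967075927246692
0.74 [311.7, 172.9, 325.3, 207.1]
0.56 [215.0, 188.7, 222.1, 199.2]
```

View pics/d.png

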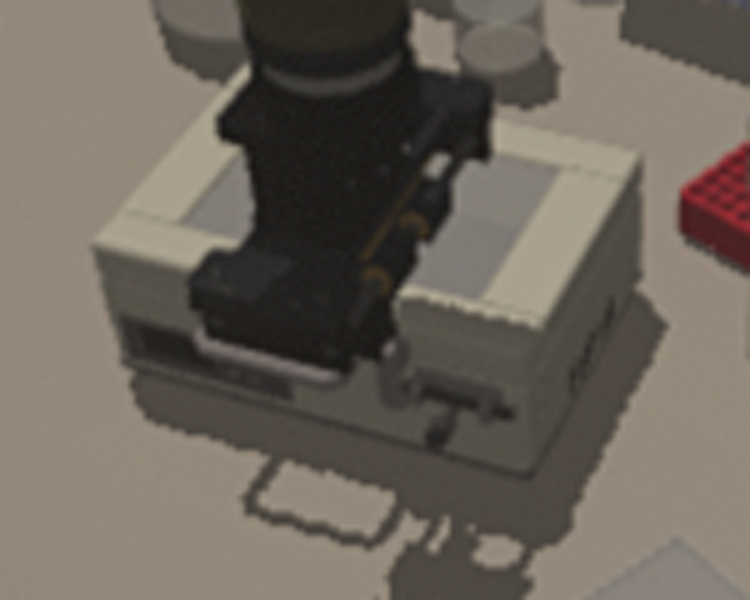

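The fingers hang between the handle's -y post and the knob at (438,433). Descend beside it, then push along -y (tool -x).

send_rows(
  plan=[
    [0,-2,0,25,0,0,0],
    [0,0,0,20,0,0,0],
    [0,0,0,17,0,0,0],
    [0,0,0,12,0,0,0],
    [0,0,0,0,0,0,0],
    [0,0,0,0,0,0,0],
  ],
)

```text
time_s: 13.8
tool_pos: [0.4977, -0.0549, 0.0619]
tool_rot: [180.0, 0.0, 109.0]
force: [0.2, 0.7, 0.4]
grip_width: 0.0004
```

send_rows(
  plan=[
    [0,-4,0,0,0,0,0],
    [0,-4,0,0,0,0,0],
    [0,-3,0,0,0,0,0],
    [0,-3,0,0,0,0,0],
    [0,-3,0,0,0,0,0],
    [0,-3,0,0,0,0,0],
    [0,0,0,0,0,0,0],
    [0,0,0,0,0,0,0],
  ],
)

```text
time_s: 14.6
tool_pos: [0.5039, -0.0746, 0.0615]
tool_rot: [-180.0, 0.0, 109.0]
force: [-0.6, -0.7, -0.7]
grip_width: 0.0007
```

send_rows(
  plan=[
    [0,-2,0,0,0,0,0],
    [0,-1.5,0,0,0,0,0],
    [0,-1.5,0,0,0,0,0],
    [0,0,0,0,0,0,0],
    [0,0,0,0,0,0,0],
  ],
)

```text
time_s: 15.1
tool_pos: [0.5051, -0.0778, 0.0613]
tool_rot: [-179.9, -0.1, 109.0]
force: [-3.4, 4.6, 2.1]
grip_width: 0.0006
```

```bash
python3 - <<'E'
from h import *
o=env.get_obs();print(o["time_s"],own(o["tool_pos"]),o["force"])
env.read_camera("scene")
for r in env.regions_of("scene","catch_knob")[:2]: print(r["confidence"],r["rect"])
E
```

```text
15.1 [-0.1361 -0.0898  0.0613] [-3.37625831  4.6059467   2.14070951]
0.4 [221.2, 192.6, 234.9, 200.6]
```

The force reached about 5.5 N at the stop and the knob is well past clear. Return to the bar.

send_rows(
  plan=[
    [0,6,0,0,0,0,0],
    [0,0,0,-25,0,0,0],
    [0,0,0,-35,0,0,0],
    [36,0,0,-20,0,0,0],
    [36,40,-1.5,0,0,0,0],
    [36,40,0,0,0,0,0],
    [36,3,0,0,0,0,0],
    [36,0,0,0,0,0,0],
    [36,0,0,0,0,0,0],
  ],
)

```text
time_s: 16.1
tool_pos: [0.4758, 0.0034, 0.1418]
tool_rot: [180.0, 0.1, 108.9]
force: [0.0, -0.8, -0.4]
grip_width: 0.0344
```

```bash
python3 - <<'E'
from h import *
import cv2
o=env.get_obs();print(o["time_s"],own(o["tool_pos"]),o["force"],o["grip_width"],o["qpos"].round(1))
s=env.read_camera("scene")
cv2.imwrite("pics/e.png",cv2.resize(s[110:230,130:280],None,fx=5,fy=5,interpolation=cv2.INTER_CUBIC)[:,:,::-1])
E
```

```text
16.1 [-0.1372 -0.0035  0.1418] [ 0.00449432 -0.82699477 -0.39520563] 0.0343674712487437 [-36.1  -0.5  32.6 114.2   0.3  66.2  15.3]
```

View pics/e.png

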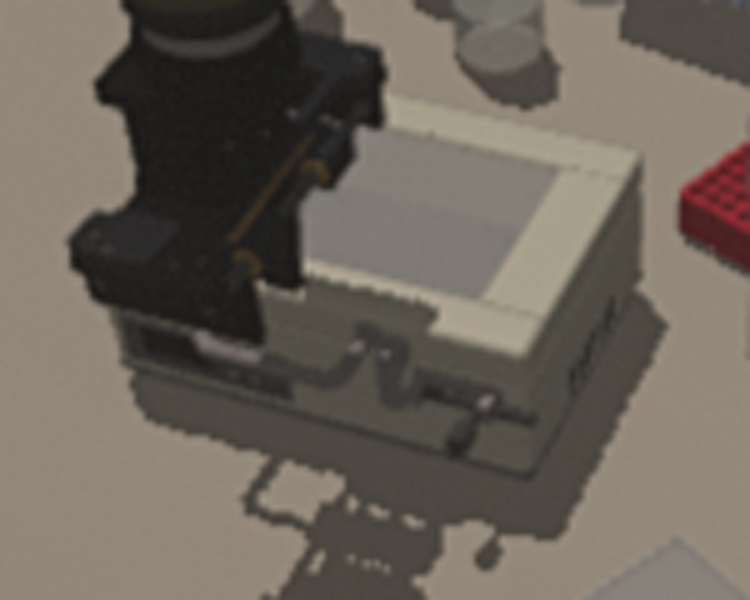

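The knob has moved outward to (460,441). Grasp the bar again and lift gently.

send_rows(
  plan=[
    [36,3,0,25,0,0,0],
    [36,0,0,20,0,0,0],
    [36,0,0,10,0,0,0],
    [36,0,0,5.5,0,0,0],
    [36,0,0,0,0,0,0],
    [0,0,0,0,0,0,0],
    [0,0,0,0,0,0,0],
    [0,0,0,0,0,0,0],
    [0,0,0,0,0,0,0],
    [0,0,0,0,0,0,0],
  ],
  grip_force=25,
)

```text
time_s: 17.15
tool_pos: [0.4752, 0.0079, 0.0816]
tool_rot: [179.9, 0.0, 109.0]
force: [2.0, -0.1, 0.6]
grip_width: 0.0091
```

send_rows(
  plan=[
    [0,0,0,-2,0,0,0],
    [0,0,0,-2,0,0,0],
    [0,0,0,-1.5,0,0,0],
    [0,0,0,-1,0,0,0],
    [0,0,0,0,0,0,0],
    [0,0,0,0,0,0,0],
  ],
)

```text
time_s: 17.75
tool_pos: [0.4756, 0.0081, 0.0882]
tool_rot: [179.8, 0.0, 109.0]
force: [5.1, 1.5, -2.0]
grip_width: 0.0093
```

```bash
python3 - <<'E'
import numpy as np
f=np.radians(3.45);th=np.radians(np.r_[1.6,np.arange(5,70,3.5)]);y=-.2324*np.cos(f+th)*1e3;z=.2324*np.sin(f+th)*1e3
for t,a,b in zip(np.degrees(th[1:]),np.diff(y),np.diff(z)):print(t,a.round(1),(-b).round(1))
E
```

```text
5.0 1.6 -13.7
8.5 2.5 -14.0
12.000000000000002 3.4 -13.8
15.5 4.2 -13.6
19.0 5.0 -13.3
22.5 5.8 -12.9
26.0 6.6 -12.6
29.500000000000004 7.4 -12.1
33.0 8.1 -11.7
36.5 8.8 -11.2
40.0 9.4 -10.6
43.5 10.1 -10.0
47.0 10.7 -9.4
50.5 11.2 -8.7
54.0 11.7 -8.0
57.5 12.2 -7.3
61.0 12.6 -6.5
64.5 13.0 -5.7
68.0 13.3 -4.9
```

The lift is 6.6 mm at 2 N, past the catch's play, so the cover is free. Raise it along the arc.

send_rows(
  plan=[
    [0,0,0.4,-3.5,0,0,0],
    [0,0,0.6,-5,0,0,0],
    [0,0,0.6,-5.2,0,0,0],
    [0,0,1.2,-7,0,0,0],
    [0,0,1.3,-7,0,0,0],
    [0,0,1.7,-6.9,0,0,0],
    [0,0,1.7,-6.9,0,0,0],
    [0,0,2.1,-6.8,0,0,0],
    [0,0,2.1,-6.8,0,0,0],
  ],
)

```text
time_s: 18.65
tool_pos: [0.4871, 0.0119, 0.1433]
tool_rot: [179.8, 0.1, 109.0]
force: [8.9, 1.9, -5.3]
grip_width: 0.0091
```

send_rows(
  plan=[
    [0,0,3.2,-6.7,0,0,0],
    [0,0,2.8,-6.6,0,0,0],
    [0,0,2.9,-6.5,0,0,0],
    [0,0,2.9,-6.4,0,0,0],
    [0,0,3.3,-6.3,0,0,0],
    [0,0,3.3,-6.3,0,0,0],
    [0,0,3.7,-6.1,0,0,0],
    [0,0,3.7,-6,0,0,0],
    [0,0,4,-5.9,0,0,0],
    [0,0,4.1,-5.8,0,0,0],
  ],
)

```text
time_s: 19.65
tool_pos: [0.5173, 0.022, 0.2049]
tool_rot: [-179.9, 0.0, 109.0]
force: [5.0, -0.2, -5.5]
grip_width: 0.0093
```

send_rows(
  plan=[
    [0,0,4.4,-5.6,0,0,0],
    [0,0,4.4,-5.6,0,0,0],
    [0,0,4.7,-5.3,0,0,0],
    [0,0,4.7,-5.3,0,0,0],
    [0,0,5,-5,0,0,0],
    [0,0,5.1,-5,0,0,0],
    [0,0,5.3,-4.7,0,0,0],
    [0,0,5.4,-4.7,0,0,0],
    [0,0,0,0,0,0,0],
  ],
)

```text
time_s: 20.55
tool_pos: [0.5549, 0.0346, 0.2479]
tool_rot: [180.0, 0.0, 109.0]
force: [-2.0, -4.4, 1.4]
grip_width: 0.0086
```

send_rows(
  plan=[
    [0,0,5.5,-4.4,0,0,0],
    [0,0,5.6,-4.4,0,0,0],
    [0,0,5.8,-4,0,0,0],
    [0,0,5.9,-4,0,0,0],
    [0,0,6.1,-3.7,0,0,0],
    [0,0,6.1,-3.6,0,0,0],
    [0,0,6.3,-3.3,0,0,0],
    [0,0,6.3,-3.2,0,0,0],
    [0,0,0,0,0,0,0],
    [0,0,0,0,0,0,0],
  ],
)

```text
time_s: 21.55
tool_pos: [0.6, 0.0496, 0.2788]
tool_rot: [179.9, 0.1, 108.9]
force: [-0.6, -5.2, 3.9]
grip_width: 0.0093
```

send_rows(
  plan=[
    [0,0,6.5,-2.8,0,0,0],
    [0,0,6.6,-2.7,0,0,0],
    [0,0,0,0,0,0,0],
    [0,0,0,0,0,0,0],
    [0,0,0,0,0,0,0],
    [0,0,0,0,0,0,0],
  ],
)

```text
time_s: 22.15
tool_pos: [0.6123, 0.0538, 0.2843]
tool_rot: [179.9, 0.1, 108.9]
force: [-0.7, -5.3, 2.6]
grip_width: 0.0091
```

```bash
python3 - <<'E'
from h import *
import cv2
o=env.get_obs();p=o["tool_pos"];print(o["time_s"],own(p),o["force"],o["grip_width"],o["joint_velocities"].round(2))
print("angle deg", np.degrees(np.arctan2(p[2]+.0187-.085,.095-own(p)[0]))-3.45)
s=env.read_camera("scene");t=env.read_camera("top")
for c in["scene","top"]:
  for q in ["plate_lid"]:
    for r in env.regions_of(c,q)[:1]: print(c,q,r["confidence"],r["rect"])
a=cv2.resize(s[80:290,130:350],(550,525),interpolation=cv2.INTER_CUBIC)
cv2.imwrite("pics/f.png",a[:,:,::-1])
E
```

```text
22.15 [ 0.0083 -0.0004  0.2843] [-0.6813637  -5.26480388  2.62648426] 0.00908000387287149 [-0.   -0.02  0.09 -0.01 -0.13 -0.08  0.1 ]
angle deg 64.86197995402374
scene plate_lid 0.69 [239.7, 218.7, 297.2, 267.8]
top plate_lid 0.75 [265.2, 204.9, 307.2, 241.1]
```

View pics/f.png

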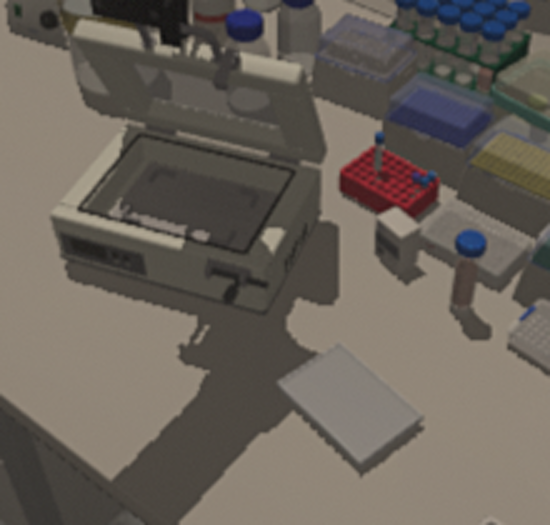

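The cover stands open at about 65° (1.13 rad), with its top edge at (190,40) in the fingers' grip. The lid at (350,405) is flat, and the carton and tube are upright. Handing in.

```bash
python3 -c "
from cell import env
print(env.sign_off()); o=env.get_obs(); print(o['time_s'],o['tool_pos'],o['grip_width'])"
```

```text
the job is handed in; nothing more can be done
None
the job is handed in; nothing more can be done
```

The job is handed in, with the incubator cover standing open at about 65° (1.13 rad) and held by its bar.

- **Lid:** I pressed the raised end down to a hard stop. The fingers stood 17.9 mm above the bench (18 mm is flush) with about 16 N of push. The pictures show the lid flat and the plate where it stood.
- **Tug:** The cover rose about 5 mm, then the force climbed to about 11 N over the last fraction of a millimetre, so the catch had it.
- **Catch:** I lowered the cover and let go, then slid the knob outward until it met about 5.5 N, which I took as its stop. The cover then lifted past the catch's play at only 2 N.
- **Final hold:** The grip is set to 25 N, the fingers read 9.1 mm on the 10 mm bar, and the arm was still. The clock read about 22 s of the 72 s allowed.
- **Other things on the bench:** The carton and tube look upright and unmoved. I did not check the trough after the start, but the arm never went near it.

One check disagreed: the camera put the knob at about 95 mm from the incubator's middle before I touched it, against the 88 mm given for caught. I think this was measuring error of a few millimetres. No reading of the knob's final position was exact, so the easy lift is the evidence that the bolt is clear.

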